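Slide the loaded shelf board into its notches and close the keeper

TASK

Push the loaded shelf board along its rails from its back end with a fingertip until you feel it drop into the locating notches, so that it lies flat on the rails, and then push the keeper bar fully round behind it. Only push, gently: do not lift the board, leave the red pedestal standing on it untouched, do not disturb the other things on the bench, and finish clear of everything.

Things in the scene. Friction and masses are not known exactly. Their poses are not given: they have to be found in the camera images.
- rails: Fixed steel stand. Origin on the bench midway between its two rails; x along the rails, the way the board must slide; y left; z up. Rails x -220 to +170 mm, 24 mm wide, 72 mm apart, tops at 45 mm; side lips 60 mm high, 132 mm apart outside. Four hidden notches in the rail tops (15 mm long, 10 mm deep) catch the board's feet together when the board's origin is at x = 50 mm, give or take 2.5 mm.
- board: Loose plywood board 160 mm long (x, the slide direction), 120 wide, 15 thick, 0.28 to 0.52 kg, between the lips; sliding takes 2.5 to 9 N. Origin: centre of its underside. Four 10 mm round feet reach 8 mm below, so the origin rides 53 mm above the bench and sinks to 45 mm when they drop into the notches (top then level with the lips), which stop it. It starts 80 to 160 mm short of them.
- board_back (a point): Centre of the board's back end face, the face to push: 120 mm wide, 35 mm high (board plus a batten 20 mm high, 14 mm thick on its back edge); 80 mm behind the board's origin, 17.5 mm above its underside. Behind it, between the rails, is free room down to 8 mm above the bench.
- keeper (a joint): Angle of the keeper, a flat steel bar 75 x 12 x 8 mm, 62 to 70 mm above the bench, on an upright pivot beside the left rail. 0: points back along the rails' -x; negative (as it starts): swung outwards; grows as it swings inwards, counter-clockwise from above; 1.571: square across the rails behind the seated board, at its stop. Light friction, about 1 N at the peg; stays where left.
- keeper_pivot (a point): The keeper's pivot, at rails x = -44 mm, y = +85 mm, 66 mm above the bench; a 20 mm round post.
- keeper_peg (a point): Top centre of the upright round steel peg on the keeper bar, 12 mm diameter, standing 36 mm above the bar, top 106 mm above the bench, 60 mm from the pivot; push it sideways.
- pedestal: Small red-primed bearing pedestal, a casting standing loose on the front half of the board, 56 x 70 mm foot, 59 mm high, 0.24 to 0.39 kg. Origin at the centre of its underside. Not to be touched.
- flange: Dark iron flange standing on the bench beside the left rail, 72 mm diameter, 42 mm high. Origin centre of underside. Bystander.
- stub: Upright offcut of round steel bar on the bench beside the left rail, between keeper and flange, 32 mm diameter, 55 mm high. Origin centre of underside. Bystander.
- bin: Open blue plastic bin with short steel bars, 100 x 150 x 55 mm, on the bench beyond the front end of the rails. Origin centre of underside. Bystander.
Things that resemble listed ones, but are neither listed nor needed, are in the scene too. Of the things like the board, leave any that is pink or turquoise; of the rest the larger one is meant.

How it is judged:
By the outcome, as a careful person would: the job done as asked, in the order asked, and still so for the second after the job is handed in, with the robot touching nothing.
It also fails if it takes over 51 s, if anything falls off the work surface, if the arm or the gripper's body presses on something with over 40 N, if the wrist force passes 120 N, or if a joint passes its speed limit or range.

ROBOT

A 6-joint arm with a two-finger parallel gripper is mounted at the origin on the work surface. World frame = base frame: x ahead of the robot, y to its left, z up, the work surface at z = 0. Lengths are in mm, angles in rad, forces in N, time in s.
With the tool pointing down it reaches from about 350 to 875 mm from the base axis. Payload 4.2 kg.
Tool frame: the origin (TCP) lies at the very end of the fingers, on their centre line; the grasp point (between the pads) lies 19 mm behind it (arm.pinch_z is the distance from the TCP to the grasp point, in mm); x points along the fingers, y is the direction in which the jaws open and shut, and the axes are right-handed (so a half turn about x gives the same grasp; the last joint's range is limited). The gripper opens to 85 mm and grips with 20 to 120 N. Pads are 22 mm wide; open, the fingers measure 114 mm over their backs; the gripper's body (76 mm by 85 mm) begins 54 mm behind the grasp point. The pads swing forward as they close: fully open they stand 13 mm farther back than shut.
Start: joints at [1.362, 0.385, 0.008, 0, -1.194, -0.259], TCP at [281.794, 557.846, 231.312] pointing down, gripper open.
Joint ranges: [-3.14, 3.14], [-1.21, 2.06], [-1.07, 1.41], [-3.16, 2.05], [-2.99, -0.16], [-3.1, 3.1]. Speed limits (rad/s): [2.79, 2.79, 3.14, 3.14, 3.14, 3.14].

INTERFACE

Orientations are given as a unit quaternion [x, y, z, w].
In Python, from bench import arm gives the robot as it stands.
- The arm moves only by the tool drive_tool, never from a script. Its argument "motion" is a list of rows, each a list of 4 numbers: the shift along the tool's x, y, z in mm, then the turn about the tool's x in degrees. In form: [[dx, dy, dz, spin], ...]. A call has 1 to 10 rows; each row shifts and turns the commanded pose from where the row before left it, along the tool's axes as they then stand; what a row does not reach is not made up. A row lasts 1/12 s, in which the tool goes at most 41.7 mm and 7.16 degrees, less where a joint would pass 70% of its speed; a pose out of reach is approached as far as the arm can. A call with a gripper value outside its range is refused whole. "grip" is the finger opening in mm, from 0 to 85.4, set as the call begins (left out, the last holds). The fingers move at their own pace and stop on an object; the grip force is fixed at half the most. Time passes only in rows, so rows that do not move let the fingers close. It gives the time, the measured TCP pose, the force and the opening at its end, in the units of the state.
- arm.read_state(): the state, without advancing time (a new reading comes with each control period).
- arm.get_image(name): name is "scene" or "top" or "wrist"; returns the picture (400x640x3 uint8, red, green, blue); there is no depth.
- arm.calibration(name): a dict with "K" (3x3 intrinsics, pixels), "distortion" ([k1, k2, p1, p2, k3] as OpenCV has them; the pictures are not rectified), "eye" and "attitude" of the camera in the world; the wrist camera has in their place "T_tool_cam" (4x4, takes a point from camera to tool coordinates, whose origin is the TCP and whose axes are the tool frame's). Camera axes: x right, y up, looking along -z (the intrinsics and any distortion apply to the point x, -y, -z); pixel columns grow to the right and rows downward; lengths in mm; the calibration is good to about 2 mm. A picture is of the moment at which its call begins: read the wrist's pose just before it. calibration takes no time and is no camera call.
- arm.job_done(): hands the job in, once; it reports no verdict.
The state is a dict: "clock": time; "joints": joint angles; "joint_vel": joint speeds; "joint_efforts": joint torques, N m; "position": TCP position; "ee_rot": TCP orientation; "contact_force": force on the tool from outside, world axes, zero at the start; "wrist_torque": the same for the moment, N m; "gripper_width": finger opening in mm.
Only numpy, scipy, OpenCV 4.12 (cv2) and the standard library are available. Lean on these libraries where they do the work, as an engineer would, in place of code of your own. Each camera call takes 0.05 s, during which the arm holds its last target. There are 200 camera calls.

## Working session

There is one attempt and no reset: what is moved stays moved. The work goes in short steps, Python scripts to look and compute and a tool call to move; the robot and the scene stay as the last step left them, time stands still between calls to the robot, and variables do not carry over. Pictures are saved under pics/ and viewed, about 8 in all and at most 12, crops included, and the job is handed in when it is done.

Besides the shell and the picture viewer there is one more tool, called after "Request:" as name(argument=value, ...), one argument or row to a line, values as JSON. drive_tool: Moves the arm, as the interface text tells. Its arguments: {"type":"object","properties":{"motion":{"type":"array"},"grip":{"type":"number"}},"required":["motion"]}

```bash
mkdir -p pics; ls; python3 - <<'E'
from bench import arm
import cv2,numpy as np
np.set_printoptions(suppress=True,precision=4)
s=arm.read_state();print(s)
for n in("scene","top"):
    im=arm.get_image(n);cv2.imwrite(f"pics/{n}0.png",im[:,:,::-1]);print(n,arm.calibration(n))
print(arm.calibration("wrist"))
E
```

```text
pics
{'clock': 0.0, 'joints': array([ 1.3616,  0.3856,  0.0066, -0.0005, -1.194 , -0.2586]), 'joint_vel': array([-0.0011, -0.0018, -0.0004,  0.0005,  0.0005,  0.0003]), 'joint_efforts': array([ -0.0006, -39.229 ,  18.8402,   4.1862,  -0.0046,   0.    ]), 'position': array([281.5662, 557.3431, 230.2224]), 'ee_rot': array([-0.6877,  0.1647,  0.688 ,  0.1632]), 'contact_force': array([-0.3944,  0.5186, -0.3096]), 'wrist_torque': array([-0.0369,  0.0321,  0.0307]), 'gripper_width': 85.52955138576942}
scene {'K': array([[401.8227,   0.    , 310.1944],
       [  0.    , 401.8227, 197.3609],
       [  0.    ,   0.    ,   1.    ]]), 'distortion': array([-0.0446,  0.    ,  0.    ,  0.    ,  0.    ]), 'eye': array([1160.6777,  -65.1285,  706.1614]), 'attitude': array([0.3062, 0.26  , 0.5841, 0.7053])}
top {'K': array([[444.5181,   0.    , 317.7327],
       [  0.    , 444.5181, 200.3979],
       [  0.    ,   0.    ,   1.    ]]), 'distortion': array([0.0436, 0.    , 0.    , 0.    , 0.    ]), 'eye': array([ 382.5823,   36.919 , 1087.223 ]), 'attitude': array([-0.0504,  0.0445,  0.713 , -0.6979])}
{'K': array([[333.0352,   0.    , 322.0835],
       [  0.    , 333.0352, 196.689 ],
       [  0.    ,   0.    ,   1.    ]]), 'distortion': array([-0.0045,  0.    ,  0.    ,  0.    ,  0.    ]), 'T_tool_cam': array([[   0.0005,    0.2686,   -0.9633, -141.261 ],
       [   1.    ,    0.0017,    0.001 ,    0.1265],
       [   0.0019,   -0.9633,   -0.2686,  -67.7067],
       [   0.    ,    0.    ,    0.    ,    1.    ]])}
```

View pics/top0.png

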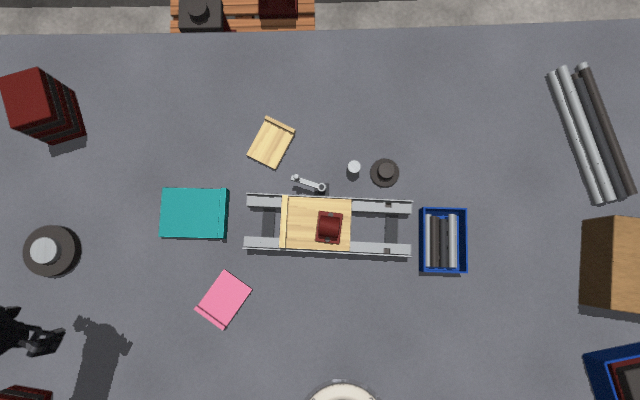

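View pics/scene0.png

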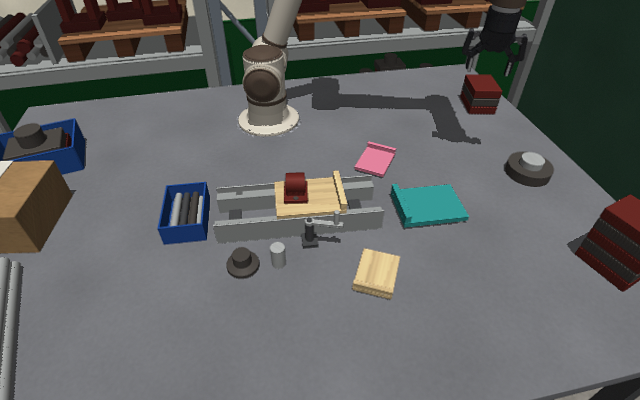

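The top view has robot base at the bottom (340,390). Board candidates: plywood on the rails (281–351, 196–250), small plywood (270,143), turquoise (194,212) and pink (223,298). The one on the rails is the larger plywood one and carries the red pedestal. The bin is at (443,240), so the slide direction is image right. I'll confirm in one crop.

```bash
cat > h.py <<'E'
from bench import arm
import cv2,numpy as np
from scipy.spatial.transform import Rotation as R
np.set_printoptions(suppress=True,precision=2)
def ray(n,uv,pose=None):
    c=arm.calibration(n)
    if n=="wrist":
        T=np.eye(4);T[:3,:3]=R.from_quat(pose["ee_rot"]).as_matrix();T[:3,3]=pose["position"];T=T@c["T_tool_cam"];eye=T[:3,3];A=T[:3,:3]
    else: eye=c["eye"];A=R.from_quat(c["attitude"]).as_matrix()
    p=cv2.undistortPoints(np.array(uv,float).reshape(-1,1,2),c["K"],c["distortion"])[:,0]
    return eye,(A@np.c_[p[:,0],-p[:,1],-np.ones(len(p))].T).T
def plane(n,uv,z,pose=None):
    e,d=ray(n,uv,pose); return e+d*((z-e[2])/d[:,2])[:,None]
E
python3 - <<'E'
from h import *
im=cv2.imread("pics/top0.png")
cv2.imwrite("pics/crop1.png",cv2.resize(im[155:275,235:475],None,fx=3.33,fy=3.33,interpolation=cv2.INTER_CUBIC))
E
```

```text
(no output)
```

View pics/crop1.png

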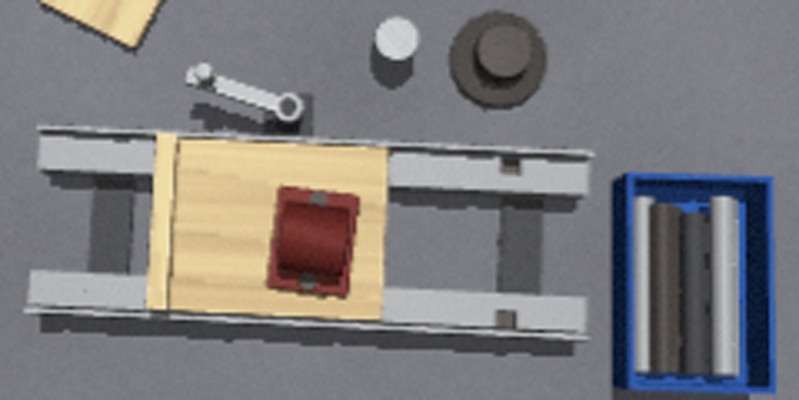

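Crop: plywood on the rails with the red pedestal is confirmed as the board. Crop pixels: lip corners (38,127), (592,152), (588,338), (25,312); back edge (157,134)–(149,309); peg (204,71); pivot (289,106). The bar points back and outwards, which fits a negative keeper angle.

```bash
python3 - <<'E'
from h import *
f=lambda a:np.array(a,float)/3.33+[235,155]-0.35
P=plane("top",f([[38,127],[592,152],[588,338],[25,312]]),60)[:,:2]
loc=np.array([[-220,66],[170,66],[170,-66],[-220,-66]],float)
# rigid fit
c=P.mean(0);l=loc.mean(0);U,S,Vt=np.linalg.svd((loc-l).T@(P-c));M=(Vt.T@U.T)
o=c-M@l;print("origin",o,"yaw",np.arctan2(M[1,0],M[0,0]),"resid",P-(loc@M.T+o))
w=lambda p:(p[:,:2]-o)@M
print("len",np.linalg.norm(P[0]-P[1]),np.linalg.norm(P[3]-P[2]),np.linalg.norm(P[0]-P[3]))
b=plane("top",f([[157,134],[149,309]]),88);print("back",b,w(b))
print("front",w(plane("top",f([[388,150],[384,320]]),68)))
k=plane("top",f([[204,71]]),106);q=plane("top",f([[289,106]]),70);print("peg",k,w(k),"piv",q,w(q))
print("notches",w(plane("top",f([[511,165],[507,318]]),45)))
print("stub,flange",w(plane("top",f([[397,38]]),55)),w(plane("top",f([[503,50]]),42)))
print("ped top",w(plane("top",f([[313,240]]),100)))
np.savez("rail.npz",o=o,M=M)
s=arm.read_state();print(R.from_quat(s["ee_rot"]).as_matrix())
E
```

```text
origin [464.08  -2.74] yaw -1.638133991191516 resid [[-1.48 -1.06]
 [-1.48  0.96]
 [ 1.73  1.27]
 [ 1.23 -1.17]]
len 387.9867894027207 387.5306571544795 129.2879081826823
back [[532.25 125.29  88.  ]
 [413.56 131.8   88.  ]] [[-132.33   59.4 ]
 [-130.83  -59.46]]
front [[ 26.7   58.32]
 [ 28.22 -58.99]]
peg [[571.78  91.58 106.  ]] [[-101.35  101.11]] piv [[552.62  34.74  70.  ]] [[-43.35  85.82]]
notches [[115.31  54.75]
 [115.19 -52.96]]
stub,flange [[ 30.9  140.65]] [[107.88 138.03]]
ped top [[-22.95  -9.  ]]
[[-0.   -0.45 -0.89]
 [-0.   -0.89  0.45]
 [-1.    0.   -0.  ]]
```

Fit residuals are about 1.5 mm. Checks: pivot measured at (-43.4, 85.8) against (-44, 85) given, and both board ends put its origin at about x = -52, so 102 mm to go. Next I turn the tool so its -z faces along rails +x, and close the fingers.

Request:
drive_tool(
  motion=[
    [0,0,0,6.7],
    [0,0,0,6.7],
    [0,0,0,6.7],
    [0,0,0,6.7],
    [0,0,0,6.7],
    [0,0,0,6.7],
    [0,0,0,6.7],
    [0,0,0,6.7],
    [0,0,0,6.7],
    [0,0,0,6.7],
  ],
  grip=0,
)

```text
clock: 0.93
position: [281.6, 557.5, 230.6]
ee_rot: [-0.482, 0.518, 0.481, 0.517]
contact_force: [1.0, -0.0, -0.4]
gripper_width: 0.1
```

```bash
cat >> h.py <<'E'
def go(x,y,z):
    s=arm.read_state();d=np.load("rail.npz");o,M=d["o"],d["M"]
    T=R.from_quat(s["ee_rot"]).as_matrix();p=s["position"]
    w=np.r_[o+M@[x,y],z]
    zr=M.T@(-T[:2,2])
    print("t",s["clock"],"railpos",M.T@(p[:2]-o),p[2],"push dir deg",np.degrees(np.arctan2(zr[1],zr[0])),"tilt",T[:,0],"grip",s["gripper_width"],"F rail",M.T@s["contact_force"][:2],s["contact_force"][2],"q",s["joints"])
    print("shift in tool axes to target:",T.T@(w-p))
E
python3 -c "
from h import *
go(-172,-1,150)"
```

```text
t 0.9333 railpos [-546.73 -219.74] 230.6451747945432 push dir deg -0.28083728793045515 tilt [-0. -0. -1.] grip 0.1491236545647882 F rail [-0.03  1.01] -0.44921180746109673 q [ 1.36  0.39  0.01 -0.   -1.19 -1.43]
shift in tool axes to target: [  81.02 -220.61 -373.55]
```

Request:
drive_tool(
  motion=[
    [0,-20,-34,0],
    [0,-20,-34,0],
    [0,-20,-34,0],
    [0,-20,-34,0],
    [0,-20,-34,0],
    [0,-20,-34,0],
    [0,-20,-34,0],
    [0,-20,-34,0],
    [0,-20,-34,0],
    [0,-20,-34,0],
  ],
)

```text
clock: 1.77
position: [459.0, 203.4, 231.2]
ee_rot: [-0.483, 0.516, 0.483, 0.516]
contact_force: [1.2, 0.5, 0.1]
gripper_width: -0.4
```

Request:
drive_tool(
  motion=[
    [20,-20,-30,0],
    [30,0,0,0],
    [30,0,0,0],
    [0,0,0,0],
    [0,0,0,0],
  ],
)

```text
clock: 2.18
position: [476.2, 173.3, 150.4]
ee_rot: [-0.483, 0.518, 0.483, 0.515]
contact_force: [0.8, -0.0, 0.9]
gripper_width: -0.2
```

```bash
python3 -c "
from h import *
go(-165,-1,56)
p=arm.read_state();im=arm.get_image('wrist');cv2.imwrite('pics/w1.png',im[:,:,::-1])"
```

```text
t 2.1833 railpos [-176.45    0.23] 150.35363580232536 push dir deg 0.051475278295997844 tilt [-0. -0. -1.] grip -0.20967627266752703 F rail [-0.    0.78] 0.857308017246057 q [ 0.67  0.27 -0.39  0.   -0.92 -0.74]
shift in tool axes to target: [ 94.39   0.99 -11.17]
```

View pics/w1.png

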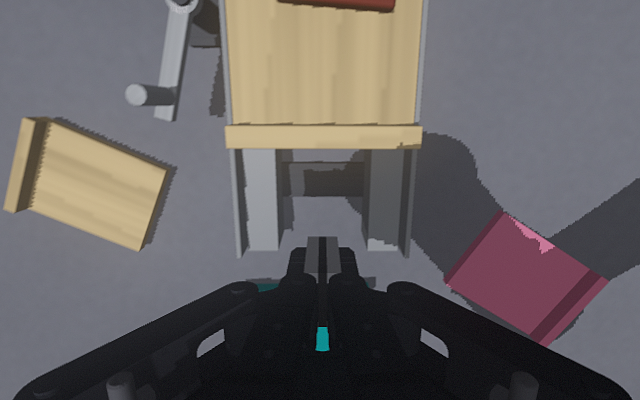

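The wrist view shows the closed fingertip at (322,245), centred between the rails (236–411), with the batten's back edge at row 148 and free room between. Descending.

Request:
drive_tool(
  motion=[
    [30,0,0,0],
    [30,0,0,0],
    [24,0,0,0],
    [10,0,0,0],
    [0,0,-6,0],
    [0,0,-6,0],
    [0,0,0,0],
  ],
)

```text
clock: 2.82
position: [476.9, 162.1, 59.2]
ee_rot: [-0.483, 0.515, 0.483, 0.517]
contact_force: [-0.6, -0.2, -0.2]
gripper_width: -0.2
```

Request:
drive_tool(
  motion=[
    [0,0,-3,0],
    [0,0,-3,0],
    [0,0,-2,0],
    [0,0,-2,0],
    [0,0,-2,0],
    [0,0,-2,0],
    [0,0,-2,0],
    [0,0,-2,0],
  ],
)

```text
clock: 3.48
position: [474.7, 143.9, 57.2]
ee_rot: [-0.483, 0.516, 0.483, 0.516]
contact_force: [0.1, 0.3, -0.6]
gripper_width: 0.2
```

```bash
python3 -c "
from h import *
go(-48,-1,56)"
```

```text
t 3.4833 railpos [-147.04    0.77] 57.24930330700157 push dir deg 0.05663532934851068 tilt [-0. -0. -1.] grip 0.20167877501148967 F rail [-0.28  0.08] -0.634123497853448 q [ 0.62  0.38 -0.52  0.   -0.67 -0.69]
shift in tool axes to target: [  1.26   1.87 -99.04]
```

Request:
drive_tool(
  motion=[
    [0,0,-2,0],
    [0,0,-2,0],
    [0,0,-2,0],
    [0,0,-2,0],
    [0,0,-2,0],
    [0,0,-2,0],
    [0,0,-2,0],
    [0,0,-2,0],
  ],
)

```text
clock: 4.15
position: [473.8, 128.1, 57.3]
ee_rot: [-0.483, 0.516, 0.483, 0.516]
contact_force: [0.6, 3.7, -0.7]
gripper_width: -0.1
```

Request:
drive_tool(
  motion=[
    [0,0,-2,0],
    [0,0,-2,0],
    [0,0,-2,0],
    [0,0,-2,0],
    [0,0,-2,0],
    [0,0,-2,0],
    [0,0,-2,0],
    [0,0,-2,0],
  ],
)

```text
clock: 4.82
position: [472.7, 112.0, 57.3]
ee_rot: [-0.483, 0.516, 0.483, 0.516]
contact_force: [0.4, 4.5, -1.4]
gripper_width: -0.4
```

```bash
python3 -c "
from h import *
go(-48,-1,56)"
```

```text
t 4.8167 railpos [-115.07    0.83] 57.31976346912004 push dir deg 0.05581104899473738 tilt [ 0.  0. -1.] grip -0.3527767848736074 F rail [-4.55  0.14] -1.369329036604791 q [ 0.57  0.36 -0.55 -0.   -0.66 -0.63]
shift in tool axes to target: [  1.32   1.9  -67.07]
```

Request:
drive_tool(
  motion=[
    [0,0,-2.5,0],
    [0,0,-2.5,0],
    [0,0,-2.5,0],
    [0,0,-2.5,0],
    [0,0,-2.5,0],
    [0,0,-2.5,0],
    [0,0,-2.5,0],
    [0,0,-2.5,0],
    [0,0,-2.5,0],
    [0,0,-2.5,0],
  ],
)

```text
clock: 5.65
position: [471.0, 87.0, 57.3]
ee_rot: [-0.483, 0.516, 0.483, 0.516]
contact_force: [0.8, 4.0, -0.4]
gripper_width: 0.2
```

Request:
drive_tool(
  motion=[
    [0,0,-2.5,0],
    [0,0,-2.5,0],
    [0,0,-2.5,0],
    [0,0,-2.5,0],
    [0,0,-2.5,0],
    [0,0,-2.5,0],
    [0,0,-2.5,0],
    [0,0,-2.5,0],
    [0,0,-2,0],
    [0,0,-1,0],
  ],
)

```text
clock: 6.48
position: [469.4, 64.0, 57.3]
ee_rot: [-0.483, 0.516, 0.483, 0.516]
contact_force: [1.9, 3.5, -1.8]
gripper_width: 0.0
```

```bash
python3 -c "
from h import *
go(-41,-1,57)
im=arm.get_image('top');cv2.imwrite('pics/t2.png',cv2.resize(im[155:275,235:475,::-1],None,fx=3.33,fy=3.33,interpolation=cv2.INTER_CUBIC))"
```

```text
t 6.4833 railpos [-66.95   0.82] 57.32516097577197 push dir deg 0.043572013375281764 tilt [-0. -0. -1.] grip 0.02340521695290512 F rail [-3.64  1.64] -1.8403693368271783 q [ 0.48  0.35 -0.58 -0.   -0.65 -0.55]
shift in tool axes to target: [  0.33   1.84 -25.94]
```

View pics/t2.png

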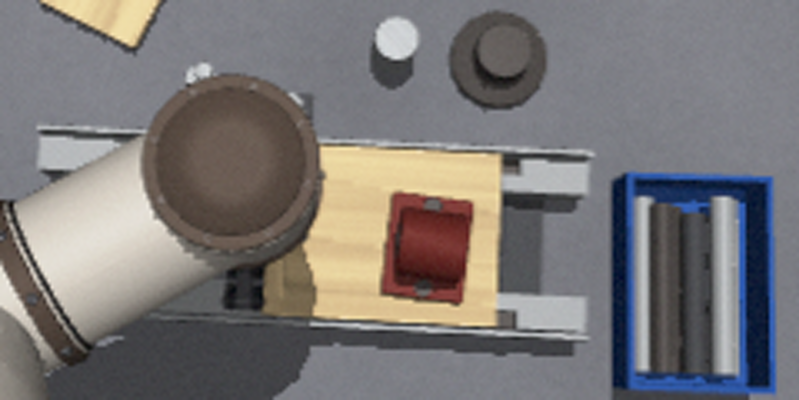

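Top crop: the board's front edge is at column 501 (rails x about 106) and must reach 130, so about 24 mm remain. The pedestal is riding along. Now slowly, 1 mm per row.

Request:
drive_tool(
  motion=[
    [0,0,-1.5,0],
    [0,0,-1.5,0],
    [0,0,-1.5,0],
    [0,0,-1.5,0],
    [0,0,-1.5,0],
    [0,0,-1.5,0],
    [0,0,-1.5,0],
    [0,0,-1.5,0],
    [0,0,-1,0],
    [0,0,-1,0],
  ],
)

```text
clock: 7.37
position: [468.5, 50.2, 57.3]
ee_rot: [-0.483, 0.516, 0.483, 0.516]
contact_force: [0.7, 3.2, -0.5]
gripper_width: 0.3
```

Request:
drive_tool(
  motion=[
    [0,0,-1,0],
    [0,0,-1,0],
    [0,0,-1,0],
    [0,0,-1,0],
    [0,0,-1,0],
  ],
)

```text
clock: 7.78
position: [467.7, 44.7, 57.2]
ee_rot: [-0.483, 0.517, 0.483, 0.516]
contact_force: [-0.1, -0.1, 0.1]
gripper_width: 0.6
```

Request:
drive_tool(
  motion=[
    [0,0,-1,0],
    [0,0,-1,0],
    [0,0,-1,0],
  ],
)

```text
clock: 8.03
position: [467.7, 41.8, 57.3]
ee_rot: [-0.483, 0.517, 0.483, 0.516]
contact_force: [-0.5, 0.1, 0.1]
gripper_width: -0.0
```

Force vanished, as if the board dropped ahead of the finger. Creeping on to feel the stop.

Request:
drive_tool(
  motion=[
    [0,0,-1,0],
    [0,0,-1,0],
    [0,0,0,0],
  ],
)

```text
clock: 8.28
position: [468.0, 40.6, 57.3]
ee_rot: [-0.483, 0.516, 0.483, 0.517]
contact_force: [-0.4, 2.1, -1.8]
gripper_width: 0.1
```

Request:
drive_tool(
  motion=[
    [0,0,-0.7,0],
    [0,0,-0.7,0],
    [0,0,0,0],
  ],
)

```text
clock: 8.53
position: [468.1, 39.2, 57.3]
ee_rot: [-0.483, 0.516, 0.483, 0.517]
contact_force: [0.8, 4.1, -2.1]
gripper_width: 0.2
```

Request:
drive_tool(
  motion=[
    [0,0,-0.7,0],
    [0,0,-0.7,0],
    [0,0,0,0],
  ],
)

```text
clock: 8.78
position: [467.9, 37.6, 57.3]
ee_rot: [-0.483, 0.516, 0.483, 0.516]
contact_force: [0.6, 3.7, -2.3]
gripper_width: 0.3
```

```bash
python3 -c "
from h import *
go(-41,-1,57)
im=arm.get_image('scene');cv2.imwrite('pics/s2.png',cv2.resize(im[150:270,150:400,::-1],None,fx=3.2,fy=3.2,interpolation=cv2.INTER_CUBIC))"
```

```text
t 8.7833 railpos [-40.47   1.05] 57.34142374231366 push dir deg 0.055989130272263 tilt [ 0.  0. -1.] grip 0.303764572715776 F rail [-3.71  0.38] -2.267791689071769 q [ 0.43  0.34 -0.59  0.   -0.64 -0.49]
shift in tool axes to target: [0.34 2.05 0.53]
```

View pics/s2.png

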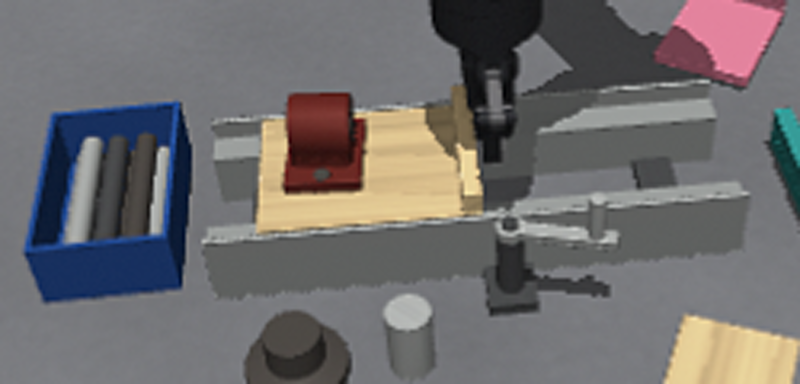

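Scene crop: the board's near edge looks level with the lip (front corner about (258,233)) but I can't be certain. I'll push a little more for a firm stop.

Request:
drive_tool(
  motion=[
    [0,0,-0.7,0],
    [0,0,-0.7,0],
    [0,0,0,0],
  ],
)

```text
clock: 9.08
position: [467.9, 37.2, 57.4]
ee_rot: [-0.483, 0.516, 0.483, 0.517]
contact_force: [-1.3, 9.4, -1.1]
gripper_width: 0.3
```

Request:
drive_tool(
  motion=[
    [0,0,-0.7,0],
    [0,0,0,0],
  ],
)

```text
clock: 9.25
position: [467.9, 37.1, 57.4]
ee_rot: [-0.483, 0.515, 0.483, 0.518]
contact_force: [-2.1, 11.9, -1.2]
gripper_width: 0.0
```

Firm stop: the finger no longer advances and force rises to 12 N. That matches the notches: drop, about 5 mm slack, then stop. Backing off and rising, turning for the keeper.

Request:
drive_tool(
  motion=[
    [0,0,3,0],
    [0,0,20,0],
    [0,0,20,0],
    [-30,0,0,0],
    [-30,0,0,0],
    [-35,0,0,0],
    [0,0,0,7],
    [0,0,0,7],
    [0,0,0,7],
    [0,0,0,7],
  ],
)

```text
clock: 10.08
position: [469.6, 77.3, 152.5]
ee_rot: [-0.342, 0.62, 0.342, 0.618]
contact_force: [-0.3, 0.6, -0.9]
gripper_width: -0.5
```

Request:
drive_tool(
  motion=[
    [0,0,0,7],
    [0,0,0,7],
    [0,0,0,7],
    [0,0,0,7],
    [0,0,0,7],
    [0,0,0,7],
    [0,0,0,7],
    [0,0,0,7],
    [0,0,0,7],
    [0,0,0,7],
  ],
)

```text
clock: 10.92
position: [469.6, 77.3, 152.1]
ee_rot: [0.074, 0.704, -0.076, 0.702]
contact_force: [0.1, 0.7, -0.4]
gripper_width: 0.3
```

Request:
drive_tool(
  motion=[
    [0,0,0,7],
    [0,0,0,0],
  ],
)

```text
clock: 11.08
position: [469.7, 77.3, 152.1]
ee_rot: [0.116, 0.698, -0.117, 0.697]
contact_force: [-0.3, -1.0, -0.1]
gripper_width: 0.0
```

```bash
python3 -c "
from h import *
go(-93,130,150)
im=arm.get_image('scene')[:,:,::-1];cv2.imwrite('pics/s3f.png',im);cv2.imwrite('pics/s3.png',cv2.resize(im[150:270,150:400],None,fx=3.2,fy=3.2,interpolation=cv2.INTER_CUBIC))"
```

```text
t 11.0833 railpos [-80.28   0.23] 152.1479898621519 push dir deg -105.07921995548185 tilt [-0. -0. -1.] grip 0.030414872197723673 F rail [ 1.05 -0.24] -0.09008797615132634 q [ 0.51  0.21 -0.46  0.   -0.9  -2.41]
shift in tool axes to target: [  1.92  46.04 121.99]
```

View pics/s3.png

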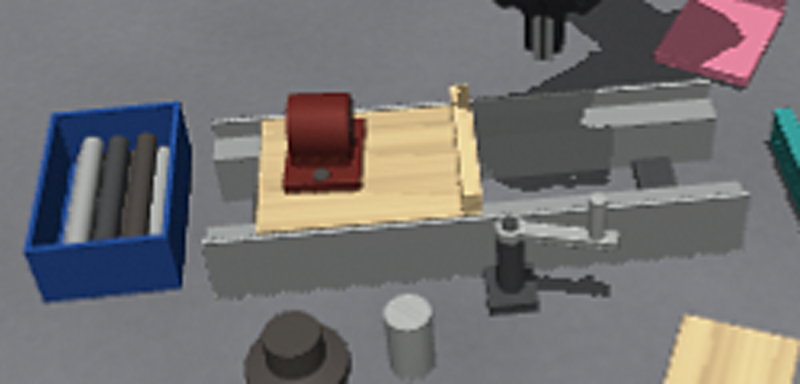

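Scene crop: the board is flush with both lips, with no side face showing above the near lip. Moving to the outer side of the peg (crop (598,200)), and checking the board height numerically.

Request:
drive_tool(
  motion=[
    [0,15,40,0],
    [0,15,40,0],
    [0,16,42,0],
    [0,0,0,0],
  ],
)

```text
clock: 11.47
position: [601.5, 82.3, 150.5]
ee_rot: [0.114, 0.697, -0.115, 0.699]
contact_force: [0.4, 0.4, -0.6]
gripper_width: 0.4
```

```bash
python3 -c "
from h import *
d=np.load('rail.npz');o,M=d['o'],d['M']
c=arm.calibration('scene');A=R.from_quat(c['attitude']).as_matrix()
def pj(p):
    w=np.r_[o+M@p[:2],p[2]];v=A.T@(w-c['eye']);v=np.array([v[0],-v[1],-v[2]])
    return (cv2.projectPoints(v.reshape(1,1,3),np.zeros(3),np.zeros(3),c['K'],c['distortion'])[0].ravel()-[150,150])*3.2
for bx,bz in((50,45),(50,53),(52,45)):
    print(bx,bz,'batten top corners',pj([bx-80,60,bz+35]),pj([bx-80,-60,bz+35]),'front corner',pj([bx+80,60,bz+15]),pj([bx+80,-60,bz+15]))
print('lip',pj([170,66,60]),pj([-220,66,60]),'peg',pj([-101.3,101.1,106]))
go(-93,130,82)"
```

```text
50 45 batten top corners [479.07 190.6 ] [463.88  81.64] front corner [251.86 231.06] [256.92 118.78]
50 53 batten top corners [478.76 182.33] [463.51  73.52] front corner [250.17 223.06] [255.42 110.88]
52 45 batten top corners [476.21 190.85] [461.27  81.85] front corner [248.98 231.31] [254.3 119. ]
lip [193.58 242.39] [744.74 193.1 ] peg [590.95 196.17]
t 11.4667 railpos [-94.09 131.41] 150.5160630819292 push dir deg -104.80415135715563 tilt [ 0. -0. -1.] grip 0.42496340343128075 F rail [-0.44  0.42] -0.6145103519852666 q [ 0.4   0.42 -0.15  0.   -1.   -2.3 ]
shift in tool axes to target: [68.51 -1.35 -1.26]
```

Projected corners match the seated height (rows 191/82/231/119 for z = 45, against 8 px higher if riding). The board is seated. Descending beside the peg and approaching.

Request:
drive_tool(
  motion=[
    [34,-1,0,0],
    [34,0,0,0],
    [0,0,0,0],
    [0,0,-3,0],
    [0,0,-3,0],
    [0,0,-3,0],
    [0,0,-2,0],
    [0,0,0,0],
  ],
)

```text
clock: 12.13
position: [585.1, 85.6, 86.4]
ee_rot: [0.116, 0.697, -0.114, 0.699]
contact_force: [-0.2, -0.6, -0.1]
gripper_width: 0.1
```

Request:
drive_tool(
  motion=[
    [0,0,-1,0],
    [0,0,-1,0],
    [0,0,-1,0],
    [0,0,0,0],
  ],
)

```text
clock: 12.47
position: [581.8, 86.1, 84.6]
ee_rot: [0.116, 0.697, -0.115, 0.698]
contact_force: [0.3, 0.5, 0.7]
gripper_width: 0.1
```

```bash
python3 -c "
from h import *
go(-96.8,117.5,82)
im=arm.get_image('wrist');cv2.imwrite('pics/w2.png',im[:,:,::-1])"
```

```text
t 12.4667 railpos [-96.55 111.49] 84.56306348553592 push dir deg -104.93403062738112 tilt [ 0.  0. -1.] grip 0.10057259365474024 F rail [-0.48  0.24] 0.6800330935618414 q [ 0.42  0.47 -0.27  0.   -0.83 -2.32]
shift in tool axes to target: [2.57 1.79 5.74]
```

View pics/w2.png

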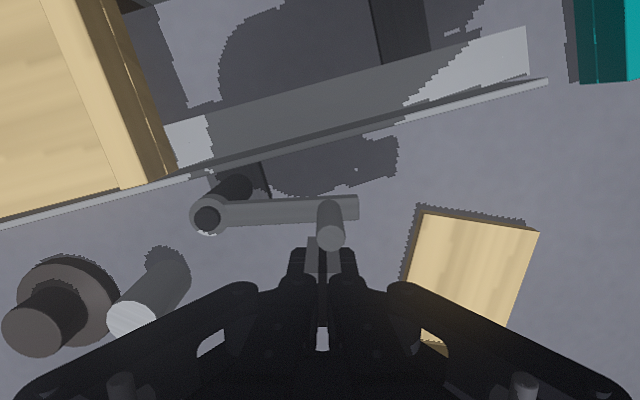

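The wrist view shows the peg top at (330,238) directly ahead of the fingertip (322,240), with the bar square to the push. Swinging it round about the pivot.

Request:
drive_tool(
  motion=[
    [0,0.8,-3.2,-3],
    [0,0.8,-3.2,-3],
    [0,0.8,-3.2,-3],
    [0,0.8,-3.2,-3],
    [0,0.8,-3.2,-3],
    [0,0.8,-3.2,-3],
    [0,0.8,-3.2,-3],
    [0,0.8,-3.2,-3],
    [0,0.8,-3.2,-3],
    [0,0.8,-3.2,-3],
  ],
)

```text
clock: 13.35
position: [550.9, 96.7, 84.1]
ee_rot: [-0.07, 0.704, 0.07, 0.704]
contact_force: [0.4, 0.2, -0.6]
gripper_width: -0.1
```

```bash
cat >> h.py <<'E'
def kp(a):
    a=np.radians(a);e=np.array([-np.cos(a),-np.sin(a)]);t=np.array([np.sin(a),-np.cos(a)])
    p=np.array([-43.5,85.5])+60*e-17*t;print("arc target",p);go(p[0],p[1],82)
E
python3 -c "
from h import *
kp(15)"
```

```text
arc target [-105.86   86.39]
t 13.35 railpos [-105.01   79.92] 84.08871020767656 push dir deg -74.79853266820658 tilt [-0. -0. -1.] grip -0.09705651893913522 F rail [-0.22  0.42] -0.5592354193613465 q [ 0.46  0.43 -0.34  0.   -0.8  -1.84]
shift in tool axes to target: [ 2.09 -0.88  6.47]
```

Request:
drive_tool(
  motion=[
    [0,0.7,-3.2,-3],
    [0,0.7,-3.2,-3],
    [0,0.7,-3.2,-3],
    [0,0.7,-3.2,-3],
    [0,0.7,-3.2,-3],
    [0,0.7,-3.2,-3],
    [0,0.7,-3.2,-3],
    [0,0.7,-3.2,-3],
    [0,0.7,-3.2,-3],
    [0,0.7,-3.2,-3],
  ],
)

```text
clock: 14.18
position: [519.5, 89.9, 84.3]
ee_rot: [-0.25, 0.661, 0.25, 0.662]
contact_force: [0.4, 0.8, 0.1]
gripper_width: 0.0
```

```bash
python3 -c "
from h import *
kp(45)
im=arm.get_image('wrist');cv2.imwrite('pics/w3.png',im[:,:,::-1])"
```

```text
arc target [-97.95  55.09]
t 14.1833 railpos [-96.14  49.06] 84.284719671338 push dir deg -44.78529105129891 tilt [ 0.  0. -1.] grip 0.04998134385434654 F rail [-0.85  0.35] 0.08299771132026335 q [ 0.48  0.38 -0.42  0.   -0.77 -1.33]
shift in tool axes to target: [ 2.29 -3.    5.53]
```

View pics/w3.png

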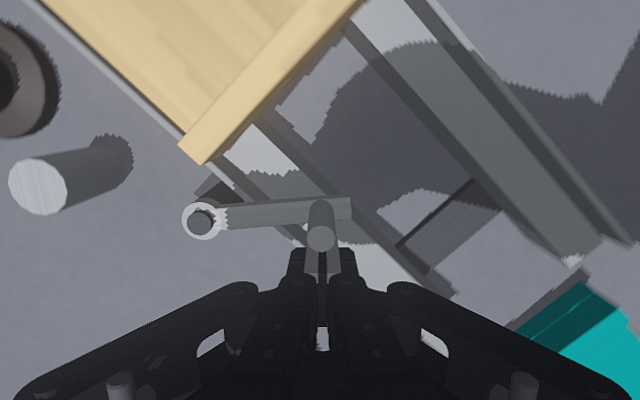

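Peg at (320,238), still centred on the fingertip, and the bar is following at about 48°. Continuing.

Request:
drive_tool(
  motion=[
    [0,0.5,-3.2,-3],
    [0,0.5,-3.2,-3],
    [0,0.5,-3.2,-3],
    [0,0.5,-3.2,-3],
    [0,0.5,-3.2,-3],
    [0,0.5,-3.2,-3],
    [0,0.5,-3.2,-3],
    [0,0.5,-3.2,-3],
    [0,0.5,-3.2,-3],
    [0,0.5,-3.2,-3],
  ],
)

```text
clock: 15.07
position: [497.0, 67.0, 84.2]
ee_rot: [-0.412, 0.575, 0.412, 0.575]
contact_force: [0.3, 0.0, 0.2]
gripper_width: 0.1
```

Request:
drive_tool(
  motion=[
    [0,0.5,-2.4,-3],
    [0,0.5,-2.4,-3],
    [0,0.4,-2.0,-3],
    [0,0,0,0],
  ],
)

```text
clock: 15.4
position: [493.4, 60.5, 84.1]
ee_rot: [-0.455, 0.541, 0.455, 0.541]
contact_force: [-0.4, -0.1, -0.7]
gripper_width: -0.2
```

```bash
python3 -c "
from h import *
kp(90)"
```

```text
arc target [-60.5  25.5]
t 15.4 railpos [-65.05  25.  ] 84.13524556664967 push dir deg -5.972566458617677 tilt [-0. -0. -1.] grip -0.21599304466954394 F rail [ 0.15 -0.36] -0.7463414345889526 q [ 0.45  0.34 -0.49 -0.   -0.74 -0.62]
shift in tool axes to target: [ 2.14 -0.97 -4.47]
```

Request:
drive_tool(
  motion=[
    [0,0,-1.2,-2],
    [0,0,-1.2,-2],
    [0,0,-1.2,-2],
    [0,0,-1.2,0],
    [0,0,0,0],
  ],
)

```text
clock: 15.82
position: [493.0, 57.6, 84.1]
ee_rot: [-0.482, 0.516, 0.483, 0.518]
contact_force: [-3.3, 8.2, 0.2]
gripper_width: -0.1
```

Request:
drive_tool(
  motion=[
    [0,0,-1,0],
    [0,0,-1,0],
    [0,0,-1,0],
    [0,0,0,0],
  ],
)

```text
clock: 16.15
position: [493.1, 57.2, 84.2]
ee_rot: [-0.481, 0.515, 0.483, 0.519]
contact_force: [-5.7, 19.0, 0.3]
gripper_width: 0.1
```

Request:
drive_tool(
  motion=[
    [0,0,-1,0],
    [0,0,-1,0],
    [0,0,0,0],
  ],
)

```text
clock: 16.4
position: [493.2, 57.0, 84.3]
ee_rot: [-0.48, 0.514, 0.484, 0.52]
contact_force: [-9.1, 26.9, 2.0]
gripper_width: -0.3
```

Hard stop at the expected place (peg centre about x = -45). Backing off, rising clear and checking.

Request:
drive_tool(
  motion=[
    [0,0,3,0],
    [0,0,4,0],
    [0,0,15,0],
    [0,0,25,0],
    [-30,0,0,0],
    [-40,0,0,0],
    [-40,0,0,0],
    [0,0,40,0],
    [0,0,40,0],
    [0,0,40,0],
  ],
)

```text
clock: 17.23
position: [504.2, 218.3, 195.5]
ee_rot: [-0.482, 0.517, 0.482, 0.518]
contact_force: [1.0, -0.4, -0.1]
gripper_width: 0.2
```

Request:
drive_tool(
  motion=[
    [0,20,36,0],
    [0,20,36,0],
    [0,20,36,0],
    [0,20,36,0],
    [0,20,36,0],
    [0,20,36,0],
    [0,20,36,0],
    [0,0,0,0],
  ],
)

```text
clock: 17.9
position: [378.6, 483.8, 193.5]
ee_rot: [-0.484, 0.515, 0.484, 0.516]
contact_force: [0.1, -0.4, -0.0]
gripper_width: -0.0
```

```bash
python3 -c "
from h import *
go(0,0,100)
im=arm.get_image('top')[:,:,::-1];a=cv2.resize(im[155:275,235:475],None,fx=3.33,fy=3.33,interpolation=cv2.INTER_CUBIC)
cv2.imwrite('pics/t4.png',a)
"
```

```text
t 17.9 railpos [-479.72 -118.03] 193.50217550156418 push dir deg 0.2898602557419439 tilt [ 0.  0. -1.] grip -0.007570278072092047 F rail [0.38 0.11] -0.018265633032334166 q [ 1.17  0.39 -0.08  0.   -1.1  -1.23]
shift in tool axes to target: [  93.13 -115.54 -480.4 ]
```

View pics/t4.png

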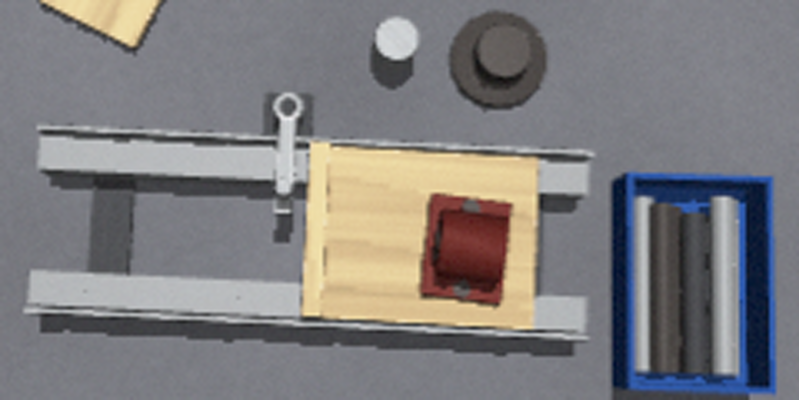

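Top crop: keeper square across, pivot at (289,106), bar end at (283,212), peg about (285,186). Board back edge (309,142)–(302,315), front edge (539,158)–(535,327). Stub, flange, bin and pedestal are in place.

```bash
python3 -c "
from h import *
d=np.load('rail.npz');o,M=d['o'],d['M'];w=lambda p:(p[:,:2]-o)@M
f=lambda a:np.array(a,float)/3.33+[235,155]-0.35
print('back',w(plane('top',f([[309,142],[302,315]]),80)),'front',w(plane('top',f([[539,158],[535,327]]),60)))
k=w(plane('top',f([[289,106],[283,212]]),70));v=k[1]-k[0];print('keeper',k,np.arctan2(-v[1],-v[0]))
arm.job_done()"
```

```text
back [[-28.39  59.73]
 [-27.96 -58.52]] front [[132.48  58.57]
 [132.33 -58.63]]
keeper [[-43.35  85.82]
 [-44.11  11.63]] 1.5605297658195223
the job is handed in; nothing more can be done
```

The board is seated in its notches and the keeper bar is square across behind it. I handed the job in at about 18 s, with the arm clear of everything.

- **Board:** I pushed it about 104 mm along the rails with the closed fingertip, at about 3–4.5 N. The force fell to zero as it dropped. I then pushed it about 5 mm further across the notch slack until it stopped firmly at 12 N. The last top view puts its origin at x ≈ 52 mm, inside 50 ± 2.5 mm. From the scene view, its corners match the seated height of 45 mm.
- **Keeper:** I swung it round by its peg to its stop, where the force rose to about 28 N. It then measured 1.56 rad against 1.571, which is within what the pixels can resolve.
- **Other things:** The pedestal still stands on the board, and the stub, flange and bin looked unmoved in the last picture. I judged these by eye and did not measure them.
- **Check that disagreed:** On the keeper arc the fingertip ran up to about 6 mm ahead of my predicted contact line, probably because I took the finger as thicker than it is. The stop was found by force and the final angle by image, so this did not affect the result.

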